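Unlatch the charged battery pack from the twin charger

ROBOT

A 6-joint arm with a two-finger parallel gripper is mounted at the origin on the work surface. World frame = base frame: x ahead of the robot, y to its left, z up, the work surface at z = 0. Lengths are in m, angles in rad, forces in N, time in s.
With the tool pointing down it reaches from about 0.275 to 0.85 m from the base axis. Payload 5.2 kg.
Tool frame: the origin (TCP) lies at the very end of the fingers, on their centre line; the grasp point (between the pads) lies 19 mm behind it; z points along the fingers, y is the line along which they close (so a half turn about z gives the same grasp; the last joint's range is limited). The gripper opens to 85 mm and grips with 20 to 120 N. Pads are 22 mm wide; open, the fingers measure 114 mm over their backs; the gripper's body (76 mm by 85 mm) begins 54 mm behind the grasp point. The pads swing forward as they close: fully open they stand 13 mm farther back than shut.
Start: joints at [1.138, 0.259, 1.535, -0, 1.348, -0.203], TCP at [0.125, 0.536, 0.2] pointing down, gripper open.
Joint ranges: [-3.14, 3.14], [-0.91, 2.08], [0.19, 2.58], [-1.22, 4.36], [0.22, 2.71], [-3.12, 3.12]. Speed limits (rad/s): [2.57, 2.57, 3.14, 3.14, 3.14, 3.14].

INTERFACE

Orientations are given as a unit quaternion [w, x, y, z].
In Python, from workcell import r, viewer, finish_job gives the robot as it stands.
- The arm moves only by the tool drive_tool, never from a script. Its argument "series" is a list of rows, each a list of 6 numbers: the shift along the world's x, y, z each as a share of 0.15 m, from -1 to 1, then the turn, a rotation vector about the world's x, y, z each as a share of 5 degrees, from -1 to 1. A call has 1 to 12 rows; each row shifts and turns the commanded pose from where the row before left it; what a row does not reach is not made up. A row lasts 1/12 s, in which the tool goes at most 41.7 mm and 7.16 degrees, less where a joint would pass 70% of its speed; a pose out of reach is approached as far as the arm can. A call with a number of a shift or a turn outside -1 to 1 is refused whole. A call with a gripper value outside its range is refused whole. "grip" is the finger opening in mm, from 0 to 85.4, set as the call begins (left out, the last holds). The fingers move at their own pace and stop on an object; "grip_force" is the grip in N (left out, the last holds). Time passes only in rows, so rows that do not move let the fingers close. It gives the time, the measured TCP pose, the force, the opening and the grip force at its end, in the units of the state.
- r.state(): the state, without advancing time (a new reading comes with each control period).
- viewer.grab_frame(name): name is "scene" or "top" or "wrist"; returns (picture, depth): 384x512x3 uint8, red, green, blue; 384x512 float32, m along the optical axis (not along the pixel's ray), 0 where there is no reading.
- viewer.camera_info(name): a dict with "intrinsics" (3x3 intrinsics, pixels), "eye" and "orientation" of the camera in the world. Camera axes: x right, y up, looking along -z (the intrinsics and any distortion apply to the point x, -y, -z); pixel columns grow to the right and rows downward; lengths in m; the calibration is good to about 2 mm. A picture is of the moment at which its call begins: read the wrist's pose just before it. camera_info takes no time and is no camera call; for the wrist camera it gives the pose at the moment of the call.
- finish_job(): hands the job in; it is judged then, once.
The state is a dict: "clock": time; "qpos": joint angles; "joint_velocities": joint speeds; "joint_torque": joint torques, N m; "eef_pos": TCP position; "ee_rot": TCP orientation; "wrist_force": force on the tool from outside, world axes, zero at the start; "torque": the same for the moment, N m; "width": opening from 0.0 (shut) to 1.0 (fully open); "gripper_force": force on a finger pad.
Only numpy, scipy, OpenCV 4.12 (cv2) and the standard library are available. Lean on these libraries where they do the work, as an engineer would, in place of code of your own. Each camera call takes 0.05 s, during which the arm holds its last target. There are 200 camera calls.

TASK

The large battery pack is charged: squeeze its two opposite side buttons together to free its latch, lift it out of the charger, and put it down standing upright in the empty open tray, without dropping it. Leave the charger where it stands on the bench, with the small pack in it.

Things in the scene. Friction and masses are not known exactly. Their poses are not given: they have to be found in the camera images.
- pack: Large battery pack, dark grey, 0.33 kg, latched upright in either bay. Origin: centre of underside, z up. Foot 40 (x) x 60 (y) x 40 mm high; head above it 40 x 78, top at z = 100. Ribbed grey buttons on its +x and -x faces, 36 wide, 30 high, centred at z = 70: 57 mm over both, 43 fully in (3 to 6 N each, sprung). With both in 6 mm it lifts straight out (45 mm) and can be carried by them.
- small_pack: Small battery pack of the same kind, latched in the charger's other bay; it stays there. Head only 40 (x) x 44 (y) mm, top 74 mm above its origin (centre of underside), so 26 mm lower and much shorter than the large one.
- charger: White twin charger with grey base, 114 (x) x 210 (y) x 50 mm high, 0.9 kg, loose on the bench; it slides when pushed sideways with some 10 N. Origin: centre of underside, z up. Bays at y = -52 and +52 mm, floors 12 mm above the origin; the packs' x and y axes are parallel to the charger's, with 2 mm play. A lip in each bay holds the pack's latch teeth until both buttons are in.
- tray: Empty open aluminium tray, fixed to the bench, 130 (x) x 150 (y) x 25 mm high, walls and floor 5 mm thick. Origin: centre of underside, z up; its inner floor is 5 mm above that.
There are look-alikes about, which are no part of the job. What is meant by the charger is not blue, and is the smaller of those in its own colour.

How it is judged:
By the outcome, as a careful person would: the job done as asked, in the order asked, and still so for the second after the job is handed in, with the robot touching nothing.
It also fails if it takes over 42 s, if anything falls off the work surface, if the arm or the gripper's body presses on something with over 40 N, if the wrist force passes 120 N, or if a joint passes its speed limit or range.

## Working session

There is one attempt and no reset: what is moved stays moved. The work goes in short steps, Python scripts to look and compute and a tool call to move; the robot and the scene stay as the last step left them, time stands still between calls to the robot, and variables do not carry over. Pictures are saved under pics/ and viewed, at most 10 in all, crops included, and the job is handed in when it is done.

Besides the shell and the picture viewer there is one more tool, called after ">>>" by a JSON object that holds its "fn" and its "kwargs". drive_tool: Moves the arm, as the interface text tells. Shift numbers are shares of 0.15 m and turn numbers shares of 5 degrees, none past 1 either way. Its arguments: {"type":"object","properties":{"series":{"type":"array"},"grip":{"type":"number"},"grip_force":{"type":"number"}},"required":["series"]}

```bash
ls; mkdir -p pics; cat > h.py <<'E'
import numpy as np, cv2
from workcell import r, viewer, finish_job
def cam(n):
    i=viewer.camera_info(n); K=np.array(i["intrinsics"]); e=np.array(i["eye"]); o=np.array(i["orientation"])
    if o.shape!=(3,3):
        from scipy.spatial.transform import Rotation as R
        o=R.from_quat(np.r_[o.ravel()[1:],o.ravel()[0]]).as_matrix()
    return K,e,o,i
def grab(n):
    K,e,o,i=cam(n); p,d=viewer.grab_frame(n); return p,d,K,e,o
def cloud(d,K,e,o):
    v,u=np.mgrid[:d.shape[0],:d.shape[1]]
    c=np.stack([(u-K[0,2])/K[0,0]*d,-(v-K[1,2])/K[1,1]*d,-d],-1)
    return c@o.T+e
def save(f,p): cv2.imwrite(f,p[...,::-1])
E
python3 - <<'E'
from h import *
for n in ("scene","top"):
    p,d,K,e,o=grab(n); np.savez(n+".npz",p=p,d=d,K=K,e=e,o=o); save(f"pics/{n}0.png",p)
    i=viewer.camera_info(n); print(n,i)
print(r.state())
E
```

```text
pics
scene {'intrinsics': array([[396.96208856,   0.        , 250.57853751],
       [  0.        , 396.96208856, 198.59239165],
       [  0.        ,   0.        ,   1.        ]]), 'eye': array([0.99181965, 0.69067963, 1.05203324]), 'orientation': array([0.30708421, 0.11799074, 0.32288423, 0.88742507])}
top {'intrinsics': array([[421.43426418,   0.        , 252.82594021],
       [  0.        , 421.43426418, 197.62503222],
       [  0.        ,   0.        ,   1.        ]]), 'eye': array([0.28456443, 0.05685869, 1.06375507]), 'orientation': array([-0.68224168, -0.06850188,  0.07579328,  0.72395384])}
{'clock': 0.1, 'qpos': array([ 1.13819689e+00,  2.59282590e-01,  1.53593776e+00,  6.15395380e-08,
        1.34799363e+00, -2.02769183e-01]), 'joint_velocities': array([-2.37844236e-04, -8.12934309e-04, -2.81703258e-03,  6.18886033e-05,
       -1.32609862e-04, -9.48527372e-04]), 'joint_torque': array([ 1.18277156e-03, -4.46971071e+01, -2.91251582e+01, -4.50823418e-04,
        6.30357361e-03, -3.88717035e-05]), 'eef_pos': array([0.1250419 , 0.53508044, 0.19886555]), 'ee_rot': array([-2.53254090e-04,  1.14662347e-01,  9.93404192e-01, -7.70091372e-04]), 'wrist_force': array([-0.37144328,  0.2639644 , -0.25770398]), 'torque': array([ 0.01124496, -0.01420792, -0.05511827]), 'gripper_force': 0.0, 'width': 1.0021262171390708}
```

View pics/scene0.png

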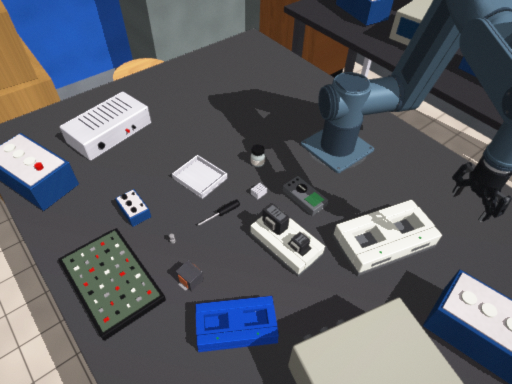

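View pics/top0.png

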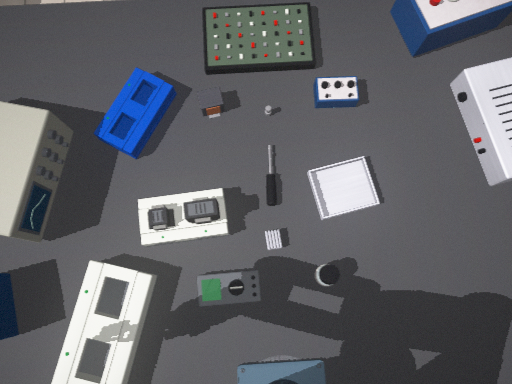

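Scene: the charger candidates in the top view are the white twin with packs at (183,216), a bigger empty white one at (105,325), and a blue one at (136,112). I choose the smaller white one at (183,216). Its large pack is at (201,209) and its small pack at (158,217). The tray is at (344,187).

```bash
python3 - <<'E'
from h import *
Z=np.load("top.npz"); p,d,K,e,o=[Z[k] for k in "pdKeo"]
P=cloud(d,K,e,o); z=P[...,2]
print("table z",np.median(z[120:150,280:300]))
def box(m,name):
    n,l,s,c=cv2.connectedComponentsWithStats(m.astype(np.uint8))
    k=1+np.argmax(s[1:,4]); q=l==k
    pts=P[q][:,:2].astype(np.float32); b=cv2.minAreaRect(pts*1000)
    print(name,s[k,4],"c px",c[k].round(),"rect mm",np.round(b[0],1),np.round(b[1],1),round(b[2],1),"z med/max",np.median(P[q][:,2]).round(4),P[q][:,2].max().round(4))
def roi(u0,u1,v0,v1):
    m=np.zeros(d.shape,bool); m[v0:v1,u0:u1]=1; return m
C=roi(130,235,180,250)
box(C&(z>.02),"charger+packs")
box(C&(z>.040)&(z<.056),"charger top")
box(C&(z>.104)&(z<.12),"large top")
box(C&(z>.078)&(z<.094),"small top")
box(C&(z>.072)&(z<.12)&roi(180,235,180,250),"large all")
T=roi(300,390,150,225)
box(T&(z>.015)&(z<.035),"tray rim"); box(T&(z>.003)&(z<.035),"tray all")
save("pics/crop1.png",cv2.resize(p[175:255,125:245],None,fx=6,fy=6,interpolation=cv2.INTER_CUBIC))
E
```

```text
table z 0.0004378842191408161
charger+packs 4114 c px [182. 217.] rect mm [396.5 191.4] [246.1 248.9] 4.9 z med/max 0.0509 1.0638
charger top 2722 c px [180. 218.] rect mm [460.3 215.9] [114.6 211. ] 4.6 z med/max 0.0498 0.0559
large top 590 c px [200. 208.] rect mm [464.2 163.5] [40.1 77.7] 4.7 z med/max 0.1124 0.1178
small top 379 c px [158. 216.] rect mm [456.4 267.1] [57.  43.8] 4.3 z med/max 0.0855 0.0919
large all 771 c px [201. 210.] rect mm [464.5 163.5] [58.5 78.1] 5.2 z med/max 0.1116 0.1178
tray rim 561 c px [343. 186.] rect mm [ 515.3 -190.7] [130.8 151.9] 11.6 z med/max 0.0243 0.0312
tray all 2850 c px [342. 187.] rect mm [ 518.4 -191.4] [141.4 164.4] 9.8 z med/max 0.0063 0.0312
```

View pics/crop1.png

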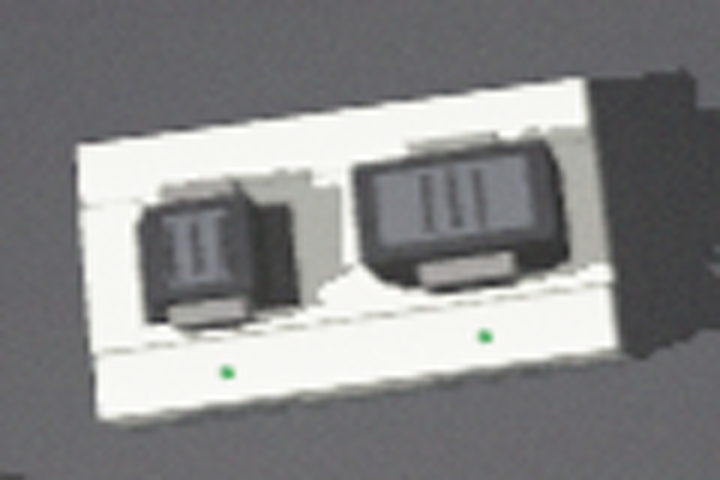

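The crop confirms it: the large pack is the right one in the crop, with its grey buttons above and below it. The charger measures 115 x 211 mm with its top at 50 mm and yaw 4.7°. The large head is 40 x 78 mm, with its top at z = 112 and centre at (0.4643, 0.1636). All of these match the given sizes. Moving above the pack.

>>> {"fn": "drive_tool", "kwargs": {"series": [[0.141, -0.155, 0, 0, 0, -0.9], [0.141, -0.155, 0, 0, 0, -0.9], [0.141, -0.155, 0, 0, 0, -0.9], [0.141, -0.155, 0, 0, 0, -0.9], [0.141, -0.155, 0, 0, 0, -0.9], [0.141, -0.155, 0, 0, 0, -0.9], [0.141, -0.155, 0, 0, 0, -0.9], [0.141, -0.155, 0, 0, 0, -0.9]], "grip": 85}}

```text
clock: 0.77
eef_pos: [0.2949, 0.3481, 0.1993]
ee_rot: [-0.0, 0.418, 0.909, -0.0]
wrist_force: [0.5, 0.7, 0.3]
width: 0.996
gripper_force: 0.0
```

>>> {"fn": "drive_tool", "kwargs": {"series": [[0.141, -0.155, 0, 0, 0, -0.9], [0.141, -0.155, 0, 0, 0, -0.9], [0.141, -0.155, 0, 0, 0, -0.9], [0.141, -0.155, 0, 0, 0, -0.9], [0.141, -0.155, 0, 0, 0, -0.9], [0.141, -0.155, 0, 0, 0, -0.9], [0.141, -0.155, 0, 0, 0, -0.9], [0.141, -0.155, 0, 0, 0, -0.9], [0, 0, 0, 0, 0, 0], [0, 0, 0, 0, 0, 0], [0, 0, 0, 0, 0, 0]]}}

```text
clock: 1.68
eef_pos: [0.4629, 0.1637, 0.1991]
ee_rot: [-0.001, 0.677, 0.736, -0.0]
wrist_force: [-0.4, 1.2, -0.3]
width: 0.995
gripper_force: 0.0
```

```bash
cat > st.py <<'E'
from h import *
from scipy.spatial.transform import Rotation as R
def st():
    s=r.state(); q=s["ee_rot"]; M=R.from_quat(np.r_[q[1:],q[0]]).as_matrix()
    print("t",round(s["clock"],2),"tcp",s["eef_pos"].round(4),"yaw_y",np.degrees(np.arctan2(M[1,1],M[0,1])).round(2),"zax",M[:,2].round(4),"F",s["wrist_force"].round(1),"w",round(s["width"]*85.4,1),"gf",round(float(s["gripper_force"]),1),"q",s["qpos"].round(2))
    return s
E
python3 - <<'E'
from st import *
st(); p,d,K,e,o=grab("wrist"); np.savez("w1.npz",p=p,d=d,K=K,e=e,o=o); save("pics/w1.png",p)
P=cloud(d,K,e,o); z=P[...,2]
for n,a,b in (("ltop",.106,.118),("lall",.072,.118)):
    m=((z>a)&(z<b)&(abs(P[...,0]-.464)<.05)&(abs(P[...,1]-.1636)<.055)).astype(np.uint8)
    print(n,m.sum(),cv2.minAreaRect(P[m>0][:,:2].astype(np.float32)*1000),np.median(z[m>0]))
E
```

```text
t 1.68 tcp [0.4629 0.1637 0.1991] yaw_y 4.85 zax [-1.6e-03  3.0e-04 -1.0e+00] F [-0.4  1.2 -0.3] w 85.0 gf 0.0 q [0.11 0.15 1.67 0.   1.32 0.03]
ltop 2963 ((464.1334228515625, 164.11573791503906), (40.03657531738281, 77.12171936035156), 4.540494441986084) 0.11261454042475216
lall 3658 ((464.15655517578125, 164.14254760742188), (57.078155517578125, 77.11797332763672), 4.62356424331665) 0.11228726170270228
```

View pics/w1.png

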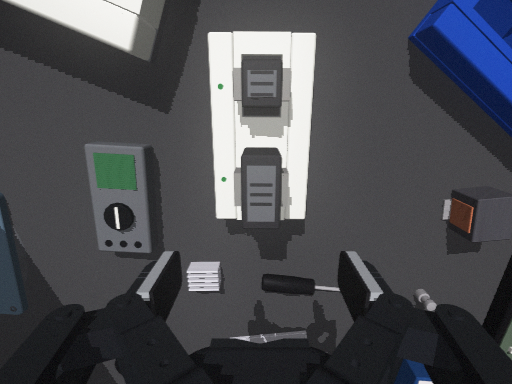

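The wrist view shows the large pack at (262,188) and the small pack at (262,85), aligned between the fingers. The pack is measured at (0.4641, 0.1641), 57 mm over the buttons, yaw 4.6°. Descending.

>>> {"fn": "drive_tool", "kwargs": {"series": [[0.008, 0.002, -0.16, 0, 0, 0], [0, 0, -0.16, 0, 0, 0], [0, 0, -0.16, 0, 0, 0], [0, 0, -0.16, 0, 0, 0], [0, 0, -0.16, 0, 0, -0.04], [0, 0, -0.11, 0, 0, 0], [0, 0, 0, 0, 0, 0], [0, 0, 0, 0, 0, 0], [0, 0, 0, 0, 0, 0]]}}

```text
clock: 2.48
eef_pos: [0.4652, 0.1647, 0.0642]
ee_rot: [0.0, 0.677, 0.736, 0.001]
wrist_force: [1.0, -0.1, 0.1]
width: 0.994
gripper_force: 0.0
```

>>> {"fn": "drive_tool", "kwargs": {"series": [[0, 0, 0, 0, 0, 0], [0, 0, 0, 0, 0, 0], [0, 0, 0, 0, 0, 0], [0, 0, 0, 0, 0, 0], [0, 0, 0, 0, 0, 0], [0, 0, 0, 0, 0, 0], [0, 0, 0, 0, 0, 0], [0, 0, 0, 0, 0, 0]], "grip": 58, "grip_force": 40}}

```text
clock: 3.15
eef_pos: [0.4649, 0.1638, 0.0631]
ee_rot: [-0.0, 0.678, 0.735, -0.0]
wrist_force: [0.5, 0.2, 0.1]
width: 0.68
gripper_force: 0.0
```

```bash
python3 - <<'E'
from st import *
st(); p,d,K,e,o=grab("wrist"); save("pics/w2.png",p)
E
```

```text
t 3.15 tcp [0.4649 0.1638 0.0631] yaw_y 4.63 zax [-1.e-04  0.e+00 -1.e+00] F [0.5 0.2 0.1] w 58.1 gf 0.0 q [0.11 0.3  1.85 0.   0.99 0.03]
```

View pics/w2.png

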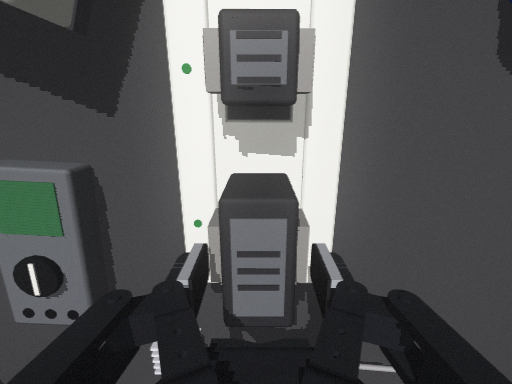

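The pads at (195,270) and (325,270) straddle the large pack's buttons, centred on the head at (260,260). Squeezing.

>>> {"fn": "drive_tool", "kwargs": {"series": [[0, 0, 0, 0, 0, 0], [0, 0, 0, 0, 0, 0], [0, 0, 0, 0, 0, 0], [0, 0, 0, 0, 0, 0], [0, 0, 0, 0, 0, 0], [0, 0, 0, 0, 0, 0], [0, 0, 0, 0, 0, 0], [0, 0, 0, 0, 0, 0], [0, 0, 0, 0, 0, 0], [0, 0, 0, 0, 0, 0]], "grip": 35, "grip_force": 45}}

```text
clock: 4.03
eef_pos: [0.4649, 0.1639, 0.064]
ee_rot: [0.0, 0.678, 0.735, 0.0]
wrist_force: [-3.0, -0.7, 7.9]
width: 0.456
gripper_force: 54.2
```

```bash
python3 -c "
from st import *
st()"
```

```text
t 4.03 tcp [0.4649 0.1639 0.064 ] yaw_y 4.64 zax [ 5.e-04  0.e+00 -1.e+00] F [-3.  -0.7  7.9] w 39.0 gf 54.2 q [ 0.11  0.3   1.85 -0.    0.99  0.03]
```

>>> {"fn": "drive_tool", "kwargs": {"series": [[0, 0, 0.02, 0, 0, 0], [0, 0, 0.02, 0, 0, 0], [0, 0, 0.02, 0, 0, 0], [0, 0, 0.02, 0, 0, 0], [0, 0, 0, 0, 0, 0], [0, 0, 0, 0, 0, 0]]}}

```text
clock: 4.53
eef_pos: [0.4639, 0.1634, 0.0744]
ee_rot: [-0.0, 0.678, 0.735, -0.001]
wrist_force: [-0.8, -0.5, -12.0]
width: 0.454
gripper_force: 48.8
```

```bash
python3 - <<'E'
from st import *
st(); p,d,K,e,o=grab("wrist"); save("pics/w3.png",p)
P=cloud(d,K,e,o); z=P[...,2]
v=z[215:315,240:280]; print("pack top z",np.median(v), "small top", np.median(z[40:80,245:275]))
E
```

```text
t 4.53 tcp [0.4639 0.1634 0.0744] yaw_y 4.66 zax [-0.0022 -0.001  -1.    ] F [ -0.8  -0.5 -12. ] w 38.8 gf 48.8 q [ 0.11  0.28  1.84 -0.    1.02  0.03]
pack top z 0.12353488163463512 small top 0.09049357524517097
```

View pics/w3.png

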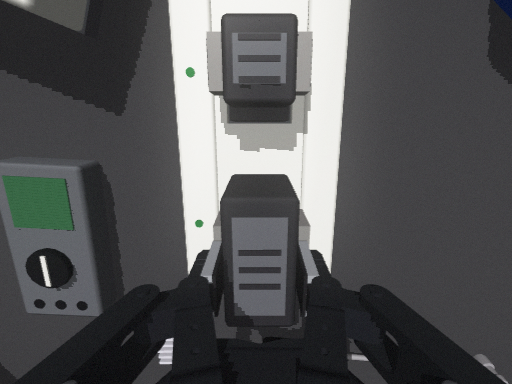

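```bash
python3 - <<'E'
from st import *
for n in ("wrist","top"):
    p,d,K,e,o=grab(n); np.savez(n+"3.npz",p=p,d=d,K=K,e=e,o=o)
    P=cloud(d,K,e,o); a=np.radians(4.65); D=P-np.array([.4603,.2159,0])
    X=D[...,0]*np.cos(a)+D[...,1]*np.sin(a); Y=-D[...,0]*np.sin(a)+D[...,1]*np.cos(a); z=P[...,2]
    for sx in (-45,45):
        print(n,"top z at x",sx,[(y,round(float(np.median(z[(abs(X*1e3-sx)<6)&(abs(Y*1e3-y)<8)&(z>.02)&(z<.08)]))*1e3,1)) for y in range(-90,100,30) if ((abs(X*1e3-sx)<6)&(abs(Y*1e3-y)<8)&(z>.02)&(z<.08)).sum()>5])
    m=(abs(X)<.02)&(abs(Y+.052)<.03)&(z>.1)&(z<.14); print("pack top",np.median(z[m]) if m.any() else None)
    if n=="wrist":
        for zz in (80,85,90,95,100,105):
            m=(abs(z*1e3-zz)<2.5)&(abs(Y+.052)<.045)&(abs(X)<.06)
            print(zz,m.sum(), np.percentile(X[m]*1e3,[1,50,99]).round(1) if m.sum()>5 else "")
E
```

```text
wrist top z at x -45 [(-60, 60.0), (-30, 58.1), (0, 56.3), (30, 54.6), (60, 52.8), (90, 51.2)]
wrist top z at x 45 [(-90, 61.4), (-60, 59.6), (-30, 57.9), (0, 56.2), (30, 54.4), (60, 52.5), (90, 51.0)]
pack top 0.12322840795698117
80 110 [-19.1   0.9  27.6]
85 132 [-26.6   0.6  27.1]
90 155 [-26.6   0.3  27.4]
95 164 [-26.5   0.8  27.5]
100 192 [-26.6   0.8  27.2]
105 461 [-26.9   8.4  27.7]
top top z at x -45 [(-90, 61.2), (-30, 57.7), (0, 55.9), (30, 54.1), (60, 53.0)]
top top z at x 45 [(30, 53.5), (60, 52.3)]
pack top 0.12192025139901191
```

```bash
python3 - <<'E'
from h import *
for f in ("w1","wrist3"):
    Z=np.load(f+".npz"); p,d,K,e,o=[Z[k] for k in "pdKeo"]
    P=cloud(d,K,e,o); a=np.radians(4.65); D=P-np.array([.4603,.2159,0])
    X=(D[...,0]*np.cos(a)+D[...,1]*np.sin(a))*1e3; Y=(-D[...,0]*np.sin(a)+D[...,1]*np.cos(a))*1e3+52; z=P[...,2]*1e3
    for s in (-1,1):
      for lo,hi in ((22.5,25),(25,29),(29,34),(34,40)):
        m=(X*s>lo)&(X*s<hi)&(abs(Y)<45)&(z>75)&(z<125)
        if m.sum()>3: print(f,s,lo,m.sum(),"Y",np.percentile(Y[m],[2,50,98]).round(1),"z",np.percentile(z[m],[2,50,98]).round(1))
    print("eye",e)
Z=np.load("wrist3.npz"); save("pics/c3.png",cv2.resize(Z["p"][170:340,170:350],None,fx=4,fy=3.5,interpolation=cv2.INTER_CUBIC))
E
```

```text
w1 -1 22.5 78 Y [-17.7   2.3  17.7] z [81.1 97.1 98.5]
w1 -1 25 144 Y [-16.7   2.4  17.6] z [78.8 97.  98.6]
w1 1 22.5 90 Y [-17.9   3.7  17.6] z [80.  97.1 98.4]
w1 1 25 114 Y [-18.1   1.5  17.5] z [77.4 97.1 98.8]
eye [0.45638873 0.24259943 0.37360841]
wrist3 -1 22.5 139 Y [ 8.2 10.4 17.1] z [ 97.2 107.5 124.1]
wrist3 -1 25 151 Y [ 5.8 12.3 17. ] z [ 85.8 107.1 123.9]
wrist3 -1 29 82 Y [5.3 5.9 6.5] z [114.9 120.2 124.8]
wrist3 1 22.5 166 Y [ 8.4 11.6 17.1] z [ 88.3 106.9 124.2]
wrist3 1 25 205 Y [ 5.4 13.3 17. ] z [ 79.9 106.8 124.3]
wrist3 1 29 65 Y [5.2 5.9 6.5] z [115.1 121.2 124.8]
eye [0.45774098 0.24254565 0.24881751]
```

View pics/c3.png

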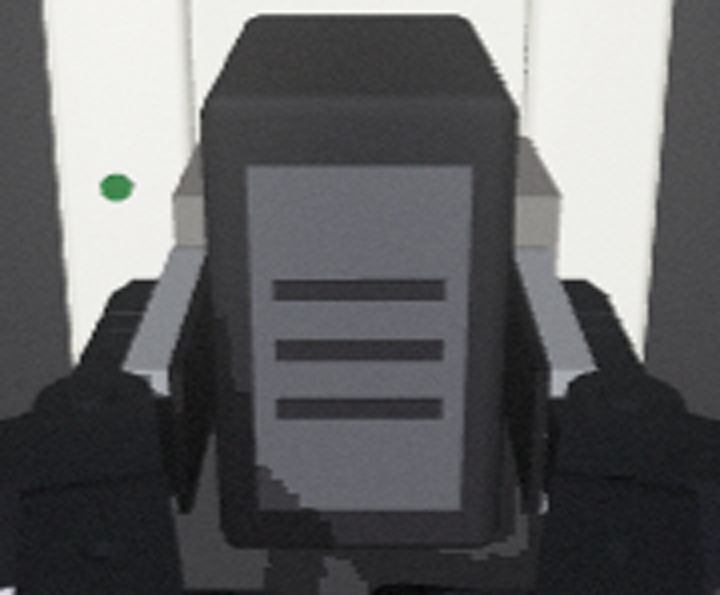

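```bash
python3 - <<'E'
from h import *
Z=np.load("wrist3.npz"); p,d,K,e,o=[Z[k] for k in "pdKeo"]
P=cloud(d,K,e,o); a=np.radians(4.65); D=P-np.array([.4603,.2159,0])
X=(D[...,0]*np.cos(a)+D[...,1]*np.sin(a))*1e3; Y=(-D[...,0]*np.sin(a)+D[...,1]*np.cos(a))*1e3+52; z=P[...,2]*1e3
for v in range(205,320,6):
    print(v,[f"{u}:{X[v,u]:.0f},{Y[v,u]:.0f},{z[v,u]:.0f}" for u in range(200,230,4)])
print([f"{u}:{X[270,u]:.1f},{Y[270,u]:.0f},{z[270,u]:.0f}" for u in range(290,330,4)])
E
```

```text
205 ['200:-44,12,59', '204:-41,12,59', '208:-39,12,58', '212:-35,12,59', '216:-33,12,58', '220:-21,33,118', '224:-18,34,121', '228:-16,34,121']
211 ['200:-45,7,58', '204:-42,8,59', '208:-39,7,58', '212:-36,8,59', '216:-33,8,59', '220:-21,30,118', '224:-18,31,122', '228:-16,31,121']
217 ['200:-45,3,60', '204:-42,3,59', '208:-39,3,58', '212:-36,3,59', '216:-33,3,59', '220:-25,16,93', '224:-18,28,122', '228:-16,28,123']
223 ['200:-45,-1,60', '204:-42,-2,60', '208:-39,-2,59', '212:-36,-2,59', '216:-26,16,102', '220:-23,17,103', '224:-19,24,121', '228:-16,25,122']
229 ['200:-0,79,249', '204:-42,-7,60', '208:-39,-7,60', '212:-36,-7,60', '216:-25,14,106', '220:-23,15,107', '224:-19,21,121', '228:-16,22,123']
235 ['200:-46,-11,60', '204:-43,-11,60', '208:-40,-11,60', '212:-37,-11,60', '216:-25,12,108', '220:-23,11,107', '224:-19,18,121', '228:-17,18,122']
241 ['200:-46,-16,61', '204:-43,-16,60', '208:-40,-16,60', '212:-37,-17,59', '216:-25,9,111', '220:-22,10,113', '224:-19,14,121', '228:-17,15,122']
247 ['200:-46,-22,60', '204:-43,-21,61', '208:-40,-21,60', '212:-25,10,120', '216:-24,10,119
[... 1318 characters left out ...]
49', '220:-20,-11,136', '224:-21,-23,120', '228:-18,-22,122']
307 ['200:-20,16,173', '204:-19,15,172', '208:-18,16,173', '212:-22,-4,148', '216:-20,-7,145', '220:-44,-127,0', '224:-39,-126,1', '228:-18,-26,122']
313 ['200:-20,15,175', '204:-18,16,176', '208:-17,17,176', '212:-16,16,176', '216:-21,-10,145', '220:-44,-135,-0', '224:-40,-134,0', '228:-18,-29,123']
319 ['200:-19,16,178', '204:-18,16,178', '208:-17,16,179', '212:-15,16,178', '216:-49,-143,-1', '220:-45,-143,0', '224:-40,-143,0', '228:-18,-33,123']
['290:15.7,-2,122', '294:17.7,-2,122', '298:18.7,2,129', '302:18.8,9,140', '306:20.3,10,142', '310:22.3,10,141', '314:24.1,10,141', '318:27.5,6,134', '322:29.2,6,135', '326:31.2,6,135']
```

The pack rose, but the charger tipped up with it: its top is at 61 mm at this end and 51 mm at the other. The buttons at (217,225) and (303,225) are still out. The pads are clamped on the head above the buttons, at z ≥ 109, so the fingertips sit higher than the reported TCP. I'll set it back down, open, and measure the real tip height.

>>> {"fn": "drive_tool", "kwargs": {"series": [[0, 0, -0.02, 0, 0, 0], [0, 0, -0.02, 0, 0, 0], [0, 0, -0.02, 0, 0, 0], [0, 0, -0.02, 0, 0, 0], [0, 0, 0, 0, 0, 0], [0, 0, 0, 0, 0, 0]]}}

```text
clock: 5.18
eef_pos: [0.4661, 0.1642, 0.0643]
ee_rot: [0.001, 0.678, 0.735, 0.001]
wrist_force: [-1.1, -1.2, 1.0]
width: 0.453
gripper_force: 51.3
```

>>> {"fn": "drive_tool", "kwargs": {"series": [[0, 0, 0, 0, 0, 0], [0, 0, 0, 0, 0, 0], [0, 0, 0, 0, 0, 0], [0, 0, 0, 0, 0, 0], [0, 0, 0, 0, 0, 0], [0, 0, 0, 0, 0, 0]], "grip": 70}}

```text
clock: 5.68
eef_pos: [0.465, 0.1639, 0.0631]
ee_rot: [0.0, 0.678, 0.735, 0.0]
wrist_force: [0.2, 0.5, 0.2]
width: 0.819
gripper_force: 0.0
```

```bash
python3 - <<'E'
from st import *
st()
a=np.radians(4.65)
for n in ("scene","wrist"):
    p,d,K,e,o=grab(n); np.savez(n+"4.npz",p=p,d=d,K=K,e=e,o=o)
    P=cloud(d,K,e,o); D=P-np.array([.4603,.2159,0])
    X=(D[...,0]*np.cos(a)+D[...,1]*np.sin(a))*1e3; Y=(-D[...,0]*np.sin(a)+D[...,1]*np.cos(a))*1e3+52; z=P[...,2]*1e3
    for s in (-1,1):
        m=(X*s>31)&(X*s<50)&(abs(Y)<13)&(z>54)&(z<190)
        if m.sum()>5: print(n,s,m.sum(),"z pct",np.percentile(z[m],[0,2,10,50,100]).round(1),"X",np.percentile(X[m],[2,50,98]).round(1))
    if n=="wrist":
        m=(abs(X)<18)&(abs(Y)<30)&(z>100)&(z<125); print("pack top",np.median(z[m])); 
        for y in (-38,52,142):
            m=(abs(abs(X)-45)<6)&(abs(Y-y)<8)&(z>30)&(z<80); print("charger",y,np.median(z[m]) if m.any() else None)
    else:
        v,u=np.nonzero((abs(X)<80)&(abs(Y)<80)&(z>20)); print(u.min(),u.max(),v.min(),v.max())
        save("pics/s4.png",cv2.resize(p[150:300,210:370],None,fx=4,fy=4,interpolation=cv2.INTER_CUBIC))
E
```

```text
t 5.68 tcp [0.465  0.1639 0.0631] yaw_y 4.64 zax [ 2.e-04  1.e-04 -1.e+00] F [0.2 0.5 0.2] w 70.0 gf 0.0 q [0.11 0.3  1.85 0.   0.99 0.03]
scene -1 73 z pct [103.8 104.8 109.4 130.  159.5] X [-47.7 -35.2 -32.6]
scene 1 92 z pct [ 54.4  70.8  92.6 138.5 187.4] X [31.4 41.2 49.1]
250 331 62 256
wrist -1 3757 z pct [102.2 107.  115.2 142.  178.1] X [-49.6 -38.3 -33.5]
wrist 1 3677 z pct [102.7 106.8 115.2 140.9 178.5] X [33.9 38.7 49.4]
pack top 113.02972179808461
charger -38 50.16202342459522
charger 52 50.19886377713944
charger 142 50.18653558404951
```

View pics/s4.png

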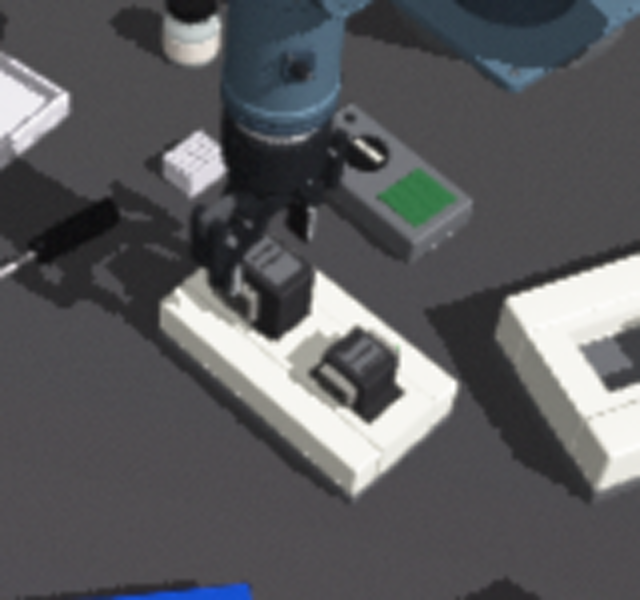

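Both cameras put the real fingertips at z ≈ 104, about 40 mm above the reported TCP at this opening and 35 mm when nearly closed. The charger is flat again at 50 mm, and the scene view at (270,290) shows the pack seated. I'll go 31 mm lower, checking the force, then squeeze.

>>> {"fn": "drive_tool", "kwargs": {"series": [[0, 0, -0.05, 0, 0, 0], [0, 0, -0.05, 0, 0, 0], [0, 0, -0.05, 0, 0, 0], [0, 0, -0.05, 0, 0, 0], [0, 0, 0, 0, 0, 0], [0, 0, 0, 0, 0, 0]]}}

```text
clock: 6.28
eef_pos: [0.4641, 0.1638, 0.0322]
ee_rot: [-0.001, 0.678, 0.735, -0.001]
wrist_force: [0.8, 0.5, -0.2]
width: 0.818
gripper_force: 0.0
```

```bash
cat > m.py <<'E'
from st import *
a=np.radians(4.65)
def meas(n="wrist"):
    p,d,K,e,o=grab(n)
    P=cloud(d,K,e,o); D=P-np.array([.4603,.2159,0])
    X=(D[...,0]*np.cos(a)+D[...,1]*np.sin(a))*1e3; Y=(-D[...,0]*np.sin(a)+D[...,1]*np.cos(a))*1e3+52; z=P[...,2]*1e3
    for s in (-1,1):
        m=(X*s>31)&(X*s<50)&(abs(Y)<13)&(z>54)&(z<190)
        if m.sum()>5: print("finger",s,m.sum(),np.percentile(z[m],[0,2,10,50]).round(1))
        m=(X*s>22.5)&(X*s<30)&(Y>12)&(Y<18.5)&(z>75)&(z<170); print("button out pts",m.sum(), np.percentile(X[m],[5,95]).round(1) if m.any() else "")
    m=(abs(X)<18)&(abs(Y)<30)&(z>100)&(z<200); print("pack top",np.median(z[m]))
    for y in (-30,52,142):
        m=(abs(abs(X)-45)<6)&(abs(Y-y)<8)&(z>30)&(z<80); print("charger",y,np.median(z[m]).round(1) if m.any() else None)
    return p
E
python3 -c "
from m import *
st(); meas()"
```

```text
t 6.28 tcp [0.4641 0.1638 0.0322] yaw_y 4.63 zax [-2.e-03 -2.e-04 -1.e+00] F [ 0.8  0.5 -0.2] w 69.8 gf 0.0 q [0.11 0.34 1.88 0.   0.92 0.03]
finger -1 3682 [ 71.5  76.   84.2 110.2]
button out pts 1876 [-29.4 -22.9]
finger 1 3577 [ 74.6  79.9  88.  114.7]
button out pts 1862 [22.9 29.6]
pack top 113.86331064121596
charger -30 50.1
charger 52 50.2
charger 142 None
```

Tips at about 72, no contact. Squeezing.

>>> {"fn": "drive_tool", "kwargs": {"series": [[0, 0, 0, 0, 0, 0], [0, 0, 0, 0, 0, 0], [0, 0, 0, 0, 0, 0], [0, 0, 0, 0, 0, 0], [0, 0, 0, 0, 0, 0], [0, 0, 0, 0, 0, 0], [0, 0, 0, 0, 0, 0], [0, 0, 0, 0, 0, 0], [0, 0, 0, 0, 0, 0], [0, 0, 0, 0, 0, 0]], "grip": 35, "grip_force": 45}}

```text
clock: 7.17
eef_pos: [0.4669, 0.164, 0.0348]
ee_rot: [0.002, 0.678, 0.735, 0.002]
wrist_force: [0.7, -0.2, 7.5]
width: 0.462
gripper_force: 46.3
```

>>> {"fn": "drive_tool", "kwargs": {"series": [[0, 0, 0.02, 0, 0, 0], [0, 0, 0.02, 0, 0, 0], [0, 0, 0.02, 0, 0, 0], [0, 0, 0.02, 0, 0, 0], [0, 0, 0, 0, 0, 0], [0, 0, 0, 0, 0, 0]]}}

```text
clock: 7.67
eef_pos: [0.4648, 0.1639, 0.0452]
ee_rot: [0.0, 0.678, 0.735, 0.0]
wrist_force: [0.0, -0.0, -2.4]
width: 0.465
gripper_force: 45.9
```

```bash
python3 -c "
from m import *
st(); meas()"
```

```text
t 7.67 tcp [0.4648 0.1639 0.0452] yaw_y 4.63 zax [ 1.e-04  0.e+00 -1.e+00] F [ 0.  -0.  -2.4] w 39.7 gf 45.9 q [0.11 0.32 1.87 0.   0.95 0.03]
finger -1 5813 [ 86.  119.5 129.5 139.9]
button out pts 590 [-28.2 -22.6]
finger 1 5618 [ 86.  107.6 128.8 139. ]
button out pts 687 [22.7 28.1]
pack top 124.44637678174209
charger -30 50.1
charger 52 50.1
charger 142 49.3
```

The pack rose 11 mm with the charger flat and 2.4 N on the wrist, so it is unlatched. Lifting straight out.

>>> {"fn": "drive_tool", "kwargs": {"series": [[0, 0, 0.04, 0, 0, 0], [0, 0, 0.07, 0, 0, 0], [0, 0, 0.08, 0, 0, 0], [0, 0, 0.08, 0, 0, 0], [0, 0, 0.08, 0, 0, 0], [0, 0, 0.08, 0, 0, 0], [0, 0, 0.08, 0, 0, 0], [0, 0, 0.08, 0, 0, 0], [0, 0, 0.05, 0, 0, 0], [0, 0, 0, 0, 0, 0], [0, 0, 0, 0, 0, 0]]}}

```text
clock: 8.63
eef_pos: [0.4649, 0.1639, 0.1413]
ee_rot: [0.0, 0.678, 0.735, 0.0]
wrist_force: [0.0, -1.1, -2.0]
width: 0.464
gripper_force: 46.0
```

```bash
python3 -c "
from m import *
st(); meas()"
```

```text
t 8.63 tcp [0.4649 0.1639 0.1413] yaw_y 4.63 zax [ 6.e-04  1.e-04 -1.e+00] F [ 0.  -1.1 -2. ] w 39.6 gf 46.0 q [0.11 0.21 1.76 0.   1.18 0.03]
finger -1 23 [182.  182.3 183.7 186.7]
button out pts 0 
finger 1 38 [181.3 181.9 182.5 186.6]
button out pts 0 
pack top 121.92687030159865
charger -30 49.9
charger 52 50.1
charger 142 50.2
```

>>> {"fn": "drive_tool", "kwargs": {"series": [[0.01, -0.07, 0, 0, 0, 0.08], [0.02, -0.14, 0, 0, 0, 0.09], [0.02, -0.15, 0, 0, 0, 0.09], [0.02, -0.15, 0, 0, 0, 0.09], [0.02, -0.15, 0, 0, 0, 0.09], [0.02, -0.15, 0, 0, 0, 0.09], [0.02, -0.15, 0, 0, 0, 0.09], [0.02, -0.15, 0, 0, 0, 0.09], [0.02, -0.15, 0, 0, 0, 0.09]]}}

```text
clock: 9.43
eef_pos: [0.4896, -0.0261, 0.14]
ee_rot: [-0.001, 0.652, 0.758, -0.0]
wrist_force: [-0.1, -0.2, -3.1]
width: 0.462
gripper_force: 46.0
```

>>> {"fn": "drive_tool", "kwargs": {"series": [[0.02, -0.15, 0, 0, 0, 0.09], [0.02, -0.15, 0, 0, 0, 0.09], [0.02, -0.15, 0, 0, 0, 0.09], [0.02, -0.15, 0, 0, 0, 0.09], [0.02, -0.15, 0, 0, 0, 0.09], [0.03, -0.15, 0, 0, 0, 0.09], [0.03, -0.15, 0, 0, 0, 0.09], [0.01, -0.06, 0, 0, 0, 0.09], [0, 0, 0, 0, 0, 0], [0, 0, 0, 0, 0, 0], [0, 0, 0, 0, 0, 0]]}}

```text
clock: 10.35
eef_pos: [0.5152, -0.1902, 0.1405]
ee_rot: [-0.001, 0.628, 0.779, 0.0]
wrist_force: [0.0, 0.6, -2.9]
width: 0.464
gripper_force: 46.0
```

```bash
python3 - <<'E'
from st import *
s=st()
p,d,K,e,o=grab("scene"); P=cloud(d,K,e,o); z=P[...,2]; np.savez("scene5.npz",p=p,d=d,K=K,e=e,o=o)
x,y=s["eef_pos"][:2]
v,u=np.nonzero((abs(P[...,0]-x)<.06)&(abs(P[...,1]-y)<.06)&(z>.08)); 
m=(abs(P[...,0]-x)<.04)&(abs(P[...,1]-y)<.05)&(z>.05)
print("lowest of pack",np.percentile(z[m],[0,1,3,10]).round(4)); print(u.min(),u.max(),v.min(),v.max())
w=cloud(*grab("wrist")[1:]); q=(abs(w[...,0]-x)<.025)&(abs(w[...,1]-y)<.04)&(w[...,2]>.2)&(w[...,2]<.235)
print("pack top",np.median(w[q][:,2]),cv2.minAreaRect(w[q][:,:2].astype(np.float32)*1000))
c0,r0=max(0,int(u.mean())-80),max(0,int(v.max())-110)
print(c0,r0); save("pics/s5.png",cv2.resize(p[r0:r0+150,c0:c0+160],None,fx=4,fy=4,interpolation=cv2.INTER_CUBIC))
E
```

```text
t 10.35 tcp [ 0.5152 -0.1902  0.1405] yaw_y 12.25 zax [-0.0015  0.0015 -1.    ] F [ 0.   0.6 -2.9] w 39.6 gf 46.0 q [-0.56  0.31  1.62  0.    1.22 -0.77]
lowest of pack [0.1169 0.1242 0.1358 0.1792]
164 208 6 160
pack top 0.2185829738783181 ((515.5299682617188, -180.13299560546875), (51.84141540527344, 59.192604064941406), 13.716176986694336)
106 50
```

View pics/s5.png

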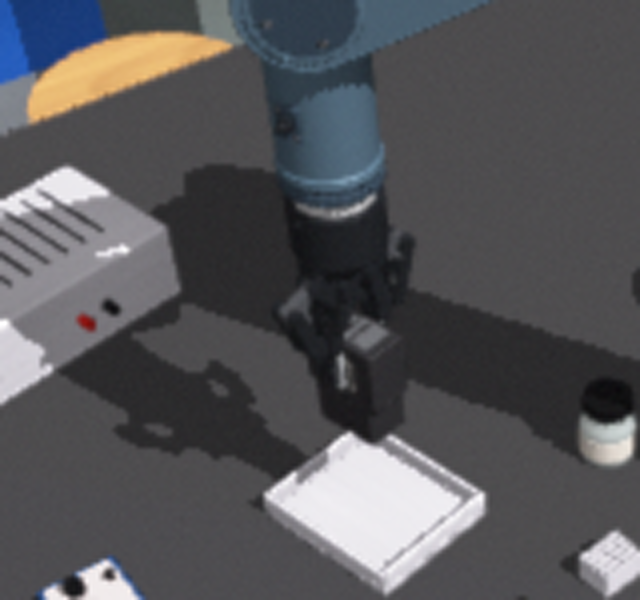

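The pack hangs upright above the tray (pack at (365,375), tray at (375,510) in the crop), with its underside at z ≈ 0.119. Lowering.

>>> {"fn": "drive_tool", "kwargs": {"series": [[0, 0, -0.06, 0, 0, 0], [0, 0, -0.12, 0, 0, 0], [0, 0, -0.12, 0, 0, 0], [0, 0, -0.12, 0, 0, 0], [0, 0, -0.12, 0, 0, 0], [0, 0, -0.08, 0, 0, 0], [0, 0, -0.04, 0, 0, 0], [0, 0, -0.02, 0, 0, 0], [0, 0, -0.02, 0, 0, 0], [0, 0, -0.01, 0, 0, 0], [0, 0, 0, 0, 0, 0], [0, 0, 0, 0, 0, 0]]}}

```text
clock: 11.45
eef_pos: [0.5163, -0.1919, 0.0353]
ee_rot: [0.001, 0.628, 0.778, 0.0]
wrist_force: [0.5, 0.3, -2.4]
width: 0.46
gripper_force: 46.0
```

>>> {"fn": "drive_tool", "kwargs": {"series": [[0, 0, -0.01, 0, 0, 0], [0, 0, -0.01, 0, 0, 0], [0, 0, -0.01, 0, 0, 0], [0, 0, 0, 0, 0, 0], [0, 0, 0, 0, 0, 0]]}}

```text
clock: 11.87
eef_pos: [0.5158, -0.1916, 0.03]
ee_rot: [-0.0, 0.628, 0.778, -0.0]
wrist_force: [-0.3, -0.8, -1.9]
width: 0.466
gripper_force: 46.0
```

Still hanging; about 3 mm to go.

>>> {"fn": "drive_tool", "kwargs": {"series": [[0, 0, -0.01, 0, 0, 0], [0, 0, 0, 0, 0, 0], [0, 0, 0, 0, 0, 0]]}}

```text
clock: 12.12
eef_pos: [0.5158, -0.1916, 0.0285]
ee_rot: [-0.0, 0.628, 0.778, 0.0]
wrist_force: [0.2, 0.0, -2.7]
width: 0.464
gripper_force: 46.0
```

>>> {"fn": "drive_tool", "kwargs": {"series": [[0, 0, -0.007, 0, 0, 0], [0, 0, 0, 0, 0, 0], [0, 0, 0, 0, 0, 0]]}}

```text
clock: 12.37
eef_pos: [0.5161, -0.1918, 0.0278]
ee_rot: [0.0, 0.628, 0.778, 0.0]
wrist_force: [0.2, 0.2, -0.3]
width: 0.464
gripper_force: 46.2
```

>>> {"fn": "drive_tool", "kwargs": {"series": [[0, 0, -0.005, 0, 0, 0], [0, 0, 0, 0, 0, 0], [0, 0, 0, 0, 0, 0]]}}

```text
clock: 12.62
eef_pos: [0.5161, -0.1918, 0.0278]
ee_rot: [0.0, 0.628, 0.778, 0.0]
wrist_force: [-1.6, 0.0, 6.4]
width: 0.464
gripper_force: 46.8
```

>>> {"fn": "drive_tool", "kwargs": {"series": [[0, 0, 0, 0, 0, 0], [0, 0, 0, 0, 0, 0], [0, 0, 0, 0, 0, 0], [0, 0, 0, 0, 0, 0], [0, 0, 0, 0, 0, 0], [0, 0, 0, 0, 0, 0], [0, 0, 0, 0, 0, 0], [0, 0, 0, 0, 0, 0]], "grip": 72}}

```text
clock: 13.28
eef_pos: [0.5159, -0.1917, 0.0268]
ee_rot: [0.0, 0.628, 0.778, 0.0]
wrist_force: [0.1, 0.7, 0.7]
width: 0.844
gripper_force: 0.0
```

>>> {"fn": "drive_tool", "kwargs": {"series": [[0, 0, 0.04, 0, 0, 0], [0, 0, 0.08, 0, 0, 0], [0, 0, 0.12, 0, 0, 0], [0, 0, 0.15, 0, 0, 0], [0, 0, 0.15, 0, 0, 0], [0, 0, 0.15, 0, 0, 0], [0, 0, 0.15, 0, 0, 0], [0, 0, 0.1, 0, 0, 0], [0, 0.2, 0, 0, 0, 0], [0, 0, 0, 0, 0, 0], [0, 0, 0, 0, 0, 0]]}}

```text
clock: 14.2
eef_pos: [0.5158, -0.1607, 0.1685]
ee_rot: [0.0, 0.627, 0.779, 0.0]
wrist_force: [0.1, -0.1, -0.4]
width: 0.848
gripper_force: 0.0
```

```bash
python3 - <<'E'
from m import *
st()
for n in ("scene","wrist"):
    p,d,K,e,o=grab(n); P=cloud(d,K,e,o); z=P[...,2]
    q=(abs(P[...,0]-.516)<.05)&(abs(P[...,1]+.191)<.06)&(z>.09)&(z<.115)
    if q.sum()>20: print(n,"pack top",np.median(z[q]),cv2.minAreaRect(P[q][:,:2].astype(np.float32)*1000))
    q=(abs(P[...,0]-.4603)<.08)&(abs(P[...,1]-.2159)<.12)&(z>.04)&(z<.056)
    if q.sum()>20: print(n,"charger",cv2.minAreaRect(P[q][:,:2].astype(np.float32)*1000),np.median(z[q]))
    if n=="scene": save("pics/s6.png",p)
E
```

```text
t 14.2 tcp [ 0.5158 -0.1607  0.1685] yaw_y 12.34 zax [ 6.e-04 -3.e-04 -1.e+00] F [ 0.1 -0.1 -0.4] w 72.4 gf 0.0 q [-0.51  0.26  1.61  0.    1.27 -0.72]
scene pack top 0.10416098211771219 ((517.6921997070312, -189.76156616210938), (42.0294189453125, 80.86815643310547), 12.794888496398926)
scene charger ((461.71484375, 214.5894317626953), (116.92012786865234, 212.0445098876953), 4.535135269165039) 0.04967443918404291
wrist pack top 0.10546668201296361 ((515.7582397460938, -192.05496215820312), (57.007015228271484, 78.84996795654297), 11.935132026672363)
```

View pics/s6.png

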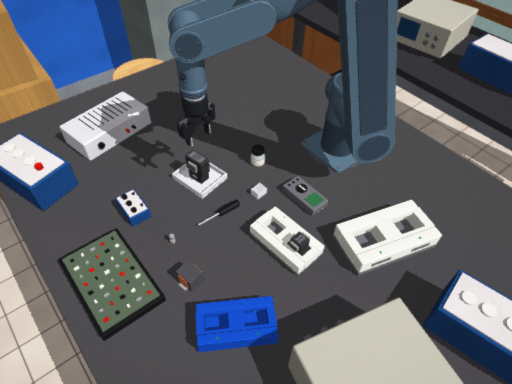

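The pack stands upright in the tray at (198,167), with its top at z = 0.105. The charger at (287,238) is flat and within about 2 mm of where it began, and still holds the small pack at (300,242). The gripper is clear.

```bash
python3 -c "
from h import *
print(finish_job())"
```

```text
the job is handed in; nothing more can be done
None
```

The large pack is standing upright in the tray, and the charger stands where it was with the small pack in it; on the first try the grip missed the buttons and briefly tipped one end of the charger up about 11 mm, so I set it back down and regripped lower; handed in at about 14.3 s.

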